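Screw the pump top onto the disinfectant bottle and prime it

TASK

Fit the loose pump top onto the open bottle in the steel holder: set it level on the neck, feel for the thread by turning it backwards (counter-clockwise from above) until it drops in, then screw it down clockwise until it is fully home. Then push the round dish on top all the way down to its stop to prime the pump, and let it spring back up. Leave the other things on the table where they are.

Things in the scene. Friction and masses are not known exactly. Their poses are not given: they have to be found in the camera images.
- bottle: Amber bottle, 86 mm wide, immovably clamped in a steel holder with a square 116 mm base plate fixed to the table. Origin: centre of the plate's underside, on the table; z up the bottle's axis. The shoulder slopes from 88 mm height (86 mm wide) to 108 mm (44 mm wide); the neck above is 44 mm wide, bevelled over its top 6 mm.
- neck_rim (a point): Centre of the bottle's mouth at the rim, on its axis, 150 mm above the table; z up.
- thread_top (a point): On the bottle's axis, at the thread's flat top, 14 mm below the rim. The thread (52 mm across, right-hand, three starts) has three entry slots in this top; a rib 4 mm high ends each counter-clockwise. Lugs resting on top and turned counter-clockwise (120 degrees at most) meet the ribs and drop in; turned clockwise they are blocked. Forced hard on the ribs they bind: ease off or let go.
- collar_mid (a point): Pump top, loose, about 150 g: white ribbed round collar, 62 mm wide, 34 mm high, open below, standing upright; a steel dish sits above it. This point: on its axis, half-way up the collar (17 mm); z up. Grip across the collar at any yaw, 17 to 22 mm above its underside. Its height: about 150 mm resting on the thread (154 on the ribs), 142 to 146 mm once dropped in, 138 mm fully home.
- collar_foot (a point): Centre of the collar's underside, 17 mm below collar_mid. Three lugs inside, 3 mm above this, pass around the neck with 1.2 mm play; the roof inside is 29 mm above it and meets the rim when home. From the ribs to home is about 88 degrees clockwise, sinking 5.4 mm per radian; then it stops firmly and the grip slips. It does not unscrew by itself.
- dish_top (a point): Centre of the steel dish's flat floor, on the pump top's axis, 37 mm above collar_mid when up; the dish is 42 mm wide, 8 mm thick, with a 1.5 mm high rim; z up. It is a sprung plunger, pushed straight down.
- dish (a joint): Downward travel of the dish in m: 0 when up, 0.010 at its stop. The spring needs about 3 N to start moving and 8 N at the stop, and returns the dish when released.
- beaker: Bystander: open glass beaker, 70 mm wide, 100 mm high; origin centre of its underside.
- bowl: Bystander: steel bowl, 120 mm wide, 45 mm high; origin centre of its underside.
- jar: Bystander: closed glass jar with a steel lid, 68 mm wide, 95 mm high; origin centre of its underside.
Not all that is in view belongs to the job. What is shaped like the part that bears collar_mid but red or yellow is not meant.

How it is judged:
On the way, in this order (a step that is already met when the one before it is completed fails the run):
1. the pump top has dropped into the thread, level on the bottle's neck (horizontal distance between collar_mid and neck_rim below 0.004 m and z of collar_mid in the frame of bottle below 0.147 m and angle between collar_mid's own z axis and vertical below 0.1 rad), for 0.1 s.
2. the pump top is screwed down fully home (horizontal distance between collar_mid and neck_rim below 0.004 m and z of collar_mid in the frame of bottle below 0.1396 m and angle between collar_mid's own z axis and vertical below 0.06 rad), for 0.2 s.
3. the dish is pushed down to its stop (value of joint dish above 0.009 m), for 0.05 s.
At the end, for the whole second after the job is handed in: The pump top is on the bottle's neck, level within 0.06 rad, its axis within 4 mm of the neck's, screwed down to within 1.6 mm of fully home, at rest, with the dish sprung back up to within 1.5 mm (all of step 2 and z of collar_mid in the frame of bottle above 0.135 m and value of joint dish below 0.0015 m and linear speed of pump_top below 0.02 m/s); the robot touches nothing.
It fails at once if the beaker is moved more than 20 mm (distance of beaker from where it was at the start of the episode above 0.02 m).
It fails at once if the bowl is moved more than 20 mm (distance of bowl from where it was at the start of the episode above 0.02 m).
It fails at once if the jar is moved more than 20 mm (distance of jar from where it was at the start of the episode above 0.02 m).
It also fails if it takes over 72 s, if anything falls off the work surface, if the arm or the gripper's body presses on something with over 40 N, if the wrist force passes 120 N, or if a joint passes its speed limit or range.

ROBOT

A 7-joint arm with a two-finger parallel gripper is mounted at the origin on the work surface. World frame = base frame: x ahead of the robot, y to its left, z up, the work surface at z = 0. Lengths are in m, angles in rad, forces in N, time in s.
With the tool pointing down it reaches from about 0.425 to 0.825 m from the base axis. Payload 3.6 kg.
Tool frame: the origin (TCP) lies where the fingers leave the gripper's body, on its centre line; the fingertips stand 73 mm ahead of it and the grasp point (between the pads) lies 54 mm ahead of it; x points along the fingers, y is the direction in which the jaws open and shut, and the axes are right-handed (so a half turn about x gives the same grasp; the last joint's range is limited). The gripper opens to 85 mm and grips with 20 to 120 N. Pads are 22 mm wide; open, the fingers measure 114 mm over their backs; the gripper's body (76 mm by 85 mm) begins 54 mm behind the grasp point. The pads swing forward as they close: fully open they stand 13 mm farther back than shut.
Start: joints at [-1.155, 0.615, -0.013, 1.423, 0.008, 1.103, -0.04], TCP at [0.278, 0.587, 0.304] pointing down, gripper open.
Joint ranges: [-3.12, 3.12], [-0.3, 2.06], [-1.34, 1.32], [0.26, 2.42], [-1.36, 4.5], [0.01, 1.98], [-2.84, 2.84]. Speed limits (rad/s): [2.79, 2.79, 3.14, 3.14, 3.14, 3.14, 3.14].

INTERFACE

Orientations are given as a unit quaternion [x, y, z, w].
In Python, from station import arm, snapshot, camera_info, ticket gives the robot as it stands. Calls block until the motion is done:
- arm.movep(position, orientation): joint-space move of the TCP to a pose.
- arm.line_to(position, velocity=0.15, ori=None): straight line of the TCP; ori=None keeps the orientation; velocity is the mean speed in m/s.
- arm.move_j(angles): joint-space move.
- arm.move_gripper(opening, effort=None): opening from 0.0 (shut) to 1.0 (fully open); effort is the grip in N (None keeps the last); returns when the fingers have stopped.
- arm.pause(seconds).
- arm.ik(position, orientation): joint angles nearest the present ones, or None.
- snapshot(name): name is "side" or "top"; returns the picture (420x560x3 uint8, blue, green, red); there is no depth.
- camera_info(name): a dict with "fx", "fy", "cx", "cy" (pixels), "dist_coeffs" ([k1, k2, p1, p2, k3] as OpenCV has them; the pictures are not rectified), "R" (3x3) and "t" (3): a world point X has camera coordinates R X + t. Camera axes: x right, y down, z forward; pixel columns grow to the right and rows downward; lengths in m; the calibration is good to about 2 mm. A picture is of the moment at which its call begins. camera_info takes no time and is no camera call.
A pose or a line that the arm cannot do raises arm.MotionError and nothing moves.
- ticket.finish_job(): hands the job in, once; it reports no verdict.
Readings, each from a call of its own:
- arm.read_time(): time.
- arm.read_joint_positions(): joint angles.
- arm.read_dq(): joint speeds.
- arm.read_effort(): joint torques, N m.
- arm.read_tool_pos(): TCP position.
- arm.read_eef_rot(): TCP orientation.
- arm.read_ft_force(): force on the tool from outside, world axes, zero at the start.
- arm.read_wrist_torque(): the same for the moment, N m.
- arm.read_opening(): opening from 0.0 (shut) to 1.0 (fully open).
Only numpy, scipy, OpenCV 4.12 (cv2) and the standard library are available. Lean on these libraries where they do the work, as an engineer would, in place of code of your own. Each camera call takes 0.05 s, during which the arm holds its last target.

## Working session

There is one attempt and no reset: what is moved stays moved. The work goes in short steps, each a Python script; the robot and the scene stay as the last script left them, time stands still between calls to the robot, and variables do not carry over. Pictures are saved under pics/ and viewed, and the job is handed in when it is done.

```bash
mkdir -p pics; ls; python3 - <<'E'
from station import arm, snapshot, camera_info
import cv2
for n in ("side","top"):
    im=snapshot(n); cv2.imwrite(f"pics/{n}0.png",im)
    c=camera_info(n); print(n,{k:(v.tolist() if hasattr(v,'tolist') else v) for k,v in c.items()})
print(arm.read_time(),arm.read_tool_pos(),arm.read_eef_rot(),arm.read_opening(),arm.read_ft_force())
E
```

```text
pics
side {'fx': 471.8850486701216, 'fy': 471.8850486701216, 'cx': 282.92307070679516, 'cy': 218.22493917602242, 'dist_coeffs': [-0.07483824759014455, 0.0, 0.0, 0.0, 0.0], 'R': [[0.844030744806444, -0.536236547525416, -0.00790360167907918], [-0.28589626256532635, -0.4374313355673822, -0.8525943664574112], [0.4537349764704693, 0.721875468319681, -0.5225135207490657]], 't': [-0.4792746945299523, 0.28333590126357705, 0.9134780960021475]}
top {'fx': 465.5803207085878, 'fy': 465.5803207085878, 'cx': 276.4108142975161, 'cy': 205.3180228695574, 'dist_coeffs': [0.0257454194953707, 0.0, 0.0, 0.0, 0.0], 'R': [[0.0204162434609283, -0.999784746348735, 0.0036929624070068307], [-0.9826550956513027, -0.020747124679739038, -0.18427837585580323], [0.18431532761404684, 0.00013336385876255467, -0.9828671539026054]], 't': [-0.0025967149293146105, 0.604531231307125, 1.4686053100891014]}
0.1 [0.27827433 0.58683547 0.30283292] [ 0.15443066  0.69002153 -0.15607455  0.68968268] 1.0004610148741393 [-0.29711131  0.14768889 -0.94277   ]
```

View pics/side0.png

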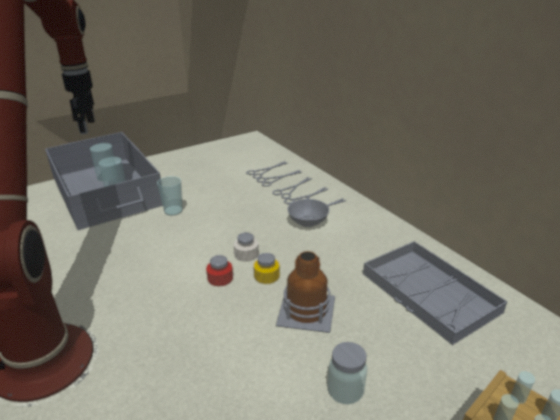

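View pics/top0.png

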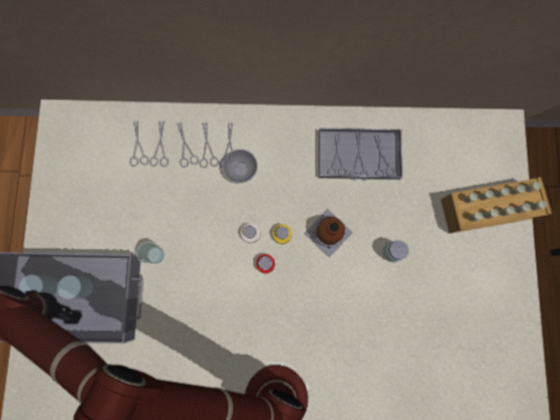

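White candidate at side (246,246) / top (250,233). Lookalikes: the yellow one at side (266,268) / top (282,234), and the red one at side (219,270) / top (265,263). I choose the white one and check it in crops.

```bash
python3 - <<'E'
import cv2, numpy as np
s=cv2.imread("pics/side0.png"); t=cv2.imread("pics/top0.png")
a=cv2.resize(s[225:345,190:350],None,fx=5,fy=5,interpolation=cv2.INTER_CUBIC)
b=cv2.resize(t[195:285,230:365],None,fx=5.9,fy=5.9,interpolation=cv2.INTER_CUBIC)
cv2.imwrite("pics/cs.png",a); cv2.imwrite("pics/ct.png",b)
E
```

```text
(no output)
```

View pics/cs.png

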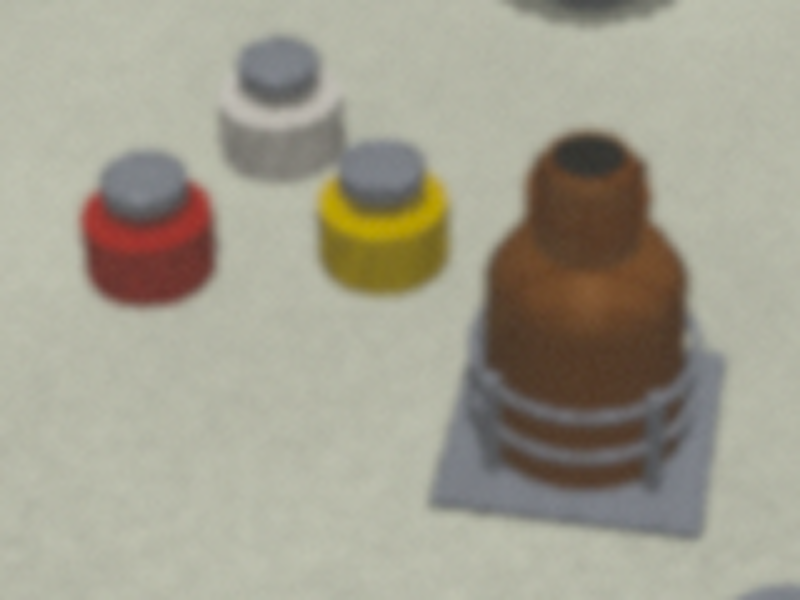

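View pics/ct.png

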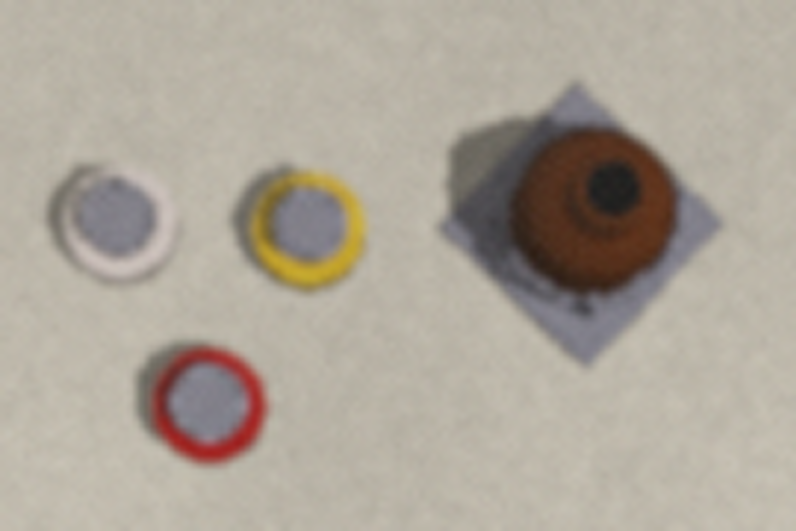

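The crops confirm it. The white ribbed pump top stands upright, and its dish is at top px (≈250,232). The bottle mouth is at top px (≈334,227). Now measuring.

```bash
cat > h.py <<'E'
import numpy as np, cv2
from station import arm, snapshot, camera_info
from scipy.spatial.transform import Rotation as Ro
def ray(n,uv):
    c=camera_info(n);K=np.array([[c['fx'],0,c['cx']],[0,c['fy'],c['cy']],[0,0,1]])
    p=cv2.undistortPoints(np.array([[uv]],float),K,np.array(c['dist_coeffs'])).ravel()
    R=np.array(c['R']);t=np.array(c['t']); return -R.T@t, R.T@np.array([p[0],p[1],1])
def onz(n,uv,z):
    o,d=ray(n,uv); return o+d*(z-o[2])/d[2]
def tri(ua,ub):
    oa,da=ray('side',ua);ob,db=ray('top',ub)
    da/=np.linalg.norm(da);db/=np.linalg.norm(db)
    A=np.stack([da,-db],1);s=np.linalg.lstsq(A,ob-oa,rcond=None)[0]
    p=oa+da*s[0];q=ob+db*s[1];return (p+q)/2,np.linalg.norm(p-q)
def proj(n,X):
    c=camera_info(n);K=np.array([[c['fx'],0,c['cx']],[0,c['fy'],c['cy']],[0,0,1]])
    return cv2.projectPoints(np.array([X],float),cv2.Rodrigues(np.array(c['R']))[0],np.array(c['t']),K,np.array(c['dist_coeffs']))[0].ravel()
def blob(im,f,x0,x1,y0,y1,k=6):
    "largest blob where f(B,G,R) true in ROI; upsampled; returns centroid, ellipse, box in px"
    a=cv2.resize(im[y0:y1,x0:x1],None,fx=k,fy=k,interpolation=cv2.INTER_CUBIC)
    a=cv2.GaussianBlur(a,(0,0),k/2.).astype(int)
    m=f(a[...,0],a[...,1],a[...,2]).astype(np.uint8)*255
    cs,_=cv2.findContours(m,cv2.RETR_EXTERNAL,cv2.CHAIN_APPROX_NONE)
    c=max(cs,key=cv2.contourArea); c2=cv2.convexHull(c); M=cv2.moments(c2)
    g=lambda u:((np.array(u)+.5)/k-.5+[x0,y0])
    e=cv2.fitEllipse(c); 
    return g([M['m10']/M['m00'],M['m01']/M['m00']]),g(e[0]),np.array(e[1])/k
E
python3 - <<'E'
from h import *
s=cv2.imread("pics/side0.png"); t=cv2.imread("pics/top0.png")
for n,im,pts in (('side',s,[(246,239),(266,260),(307,257),(246,255)]),('top',t,[(249,232),(282,233),(334,227),(256,236)])):
    for p in pts: print(n,p,im[p[1],p[0]])
steel=lambda b,g,r:(b-r>3)
dark=lambda b,g,r:(r<58)
a=blob(s,steel,234,260,230,246); b=blob(t,steel,240,261,222,244); print(a,b)
print(tri(a[1],b[1]), onz('side',a[1],.0555),onz('top',b[1],.0555))
a=blob(s,dark,295,320,248,262); b=blob(t,dark,325,345,217,238); print(a,b)
print(tri(a[1],b[1]), onz('side',a[1],.150),onz('top',b[1],.15))
# plate corners and others
steel2=lambda b,g,r:(b-r>3)|(r-b>35)
E
```

```text
side (246, 239) [137 131 127]
side (266, 260) [136 130 126]
side (307, 257) [49 52 53]
side (246, 255) [121 127 130]
top (249, 232) [135 128 130]
top (282, 233) [137 127 132]
top (334, 227) [33 33 34]
top (256, 236) [181 187 196]
(array([245.10326626, 237.66166646]), array([245.08456675, 237.6575915 ]), array([ 9.73072052, 14.46963374])) (array([249.44256167, 231.38910718]), array([249.46947606, 231.39725367]), array([ 9.99972979, 10.43814341]))
(array([0.51670009, 0.09585864, 0.05248012]), np.float64(0.0009587996123514108)) [0.51420073 0.09193353 0.0555    ] [0.51675611 0.09550268 0.0555    ]
(array([307.33667772, 255.86138751]), array([307.35612869, 255.86156146]), array([ 4.99932289, 10.42825762])) (array([333.47132035, 226.53190064]), array([333.46921094, 226.53325526]), array([8.62778982, 8.7373263 ]))
(array([ 0.52399142, -0.16450502,  0.15194347]), np.float64(0.0012662248174191838)) [ 0.52491027 -0.16217326  0.15      ] [ 0.52483616 -0.16505364  0.15      ]
```

```bash
python3 - <<'E'
from h import *
s=cv2.imread("pics/side0.png"); t=cv2.imread("pics/top0.png")
for p in range(234,268,2): print(p,t[232,p],end=' ')
dish=lambda b,g,r:(r<158)
b=blob(t,dish,241,258,223,240); print(b, onz('top',b[1],.0555))
for y in range(230,262,2): print(y,s[y,246],s[y,236])
for n,r in (('y',(274,291,225,243)),('r',(257,274,255,273))):
    b=blob(t,lambda b,g,r:b-r>-12,*r); print(n,b[1:], onz('top',b[1],.0555))
E
```

```text
234 [167 181 186] 236 [161 175 181] 238 [118 127 133] 240 [126 133 139] 242 [126 131 139] 244 [133 126 129] 246 [135 128 129] 248 [136 126 129] 250 [138 130 132] 252 [138 130 131] 254 [130 122 124] 256 [150 150 158] 258 [186 192 202] 260 [161 172 180] 262 [172 184 190] 264 [171 185 190] 266 [171 185 190] (array([247.84680233, 230.25161446]), array([247.878184  , 230.36660258]), array([12.53423945, 17.91999563])) [0.52001204 0.10076449 0.0555    ]
230 [164 180 177] [167 184 183]
232 [143 147 144] [165 181 181]
234 [133 127 123] [164 180 178]
236 [135 130 125] [161 174 172]
238 [138 132 128] [160 171 169]
240 [134 128 123] [172 180 180]
242 [107 105 103] [171 178 182]
244 [100 102 102] [179 187 190]
246 [136 142 145] [176 184 187]
248 [172 181 185] [154 162 164]
250 [159 167 170] [123 131 132]
252 [127 134 135] [115 123 124]
254 [123 131 132] [113 119 121]
256 [121 127 130] [115 122 124]
258 [118 126 127] [138 151 151]
260 [122 132 134] [163 178 177]
y (array([281.82874997, 232.48420652]), array([10.75935109, 11.22211583])) [ 0.51539525 -0.00943049  0.0555    ]
r (array([264.61753845, 262.67793338]), array([11.3665568 , 11.93661118])) [0.41701795 0.0438818  0.0555    ]
```

```bash
cat >> h.py <<'E'
def down(psi):
    "tool x down, tool y at angle psi"
    c,s=np.cos(psi),np.sin(psi)
    return Ro.from_matrix(np.array([[0,c,s],[0,s,-c],[-1,0,0]])).as_quat()
def yaw():
    m=Ro.from_quat(arm.read_eef_rot()).as_matrix(); return np.arctan2(m[1,1],m[0,1]), m[:,0]
def st(tag=''):
    print(tag,'t %.2f'%arm.read_time(),'p',np.round(arm.read_tool_pos(),4),'F',np.round(arm.read_ft_force(),1),'M',np.round(arm.read_wrist_torque(),2),'op %.3f'%arm.read_opening(),'yaw %.1f'%np.degrees(yaw()[0]),flush=True)
E
python3 - <<'E'
from h import *
print(np.degrees(yaw()[0]),yaw()[1])
for a in (60,-120,150,-30,-90,90,0,180):
    q=arm.ik([.5167,.0955,.2],down(np.radians(a))); q2=arm.ik([.5245,-.164,.25],down(np.radians(a)))
    print(a,None if q is None else np.round(q,2),None if q2 is None else np.round(q2,2))
E
```

```text
64.6335564381597 [-9.77951881e-04 -2.16286253e-03 -9.99997183e-01]
60 [-0.26  0.56  0.06  1.91 -0.05  0.68  0.87] [ 0.09  0.53  0.26  1.79 -0.18  0.84  1.48]
-120 [-0.87  0.84  1.13  1.92 -0.92  1.02 -1.4 ] [-0.3   0.69  0.94  1.8  -0.66  1.   -1.18]
150 [ 0.01  0.58 -0.35  1.9   0.29  0.72  2.11] [ 0.37  0.52 -0.17  1.78  0.11  0.84  2.77]
-30 [-0.49  0.59  0.41  1.91 -0.34  0.71 -0.41] [-0.1   0.57  0.57  1.8  -0.39  0.88  0.12]
-90 [-0.62  0.63  0.62  1.92 -0.52  0.76 -1.28] [-0.21  0.63  0.77  1.8  -0.53  0.93 -0.78]
90 [-0.18  0.56 -0.06  1.9   0.05  0.68  1.29] [ 0.19  0.52  0.12  1.79 -0.08  0.83  1.91]
0 [-0.42  0.57  0.29  1.91 -0.25  0.69  0.02] [-0.03  0.55  0.46  1.8  -0.31  0.86  0.57]
180 [ 0.1   0.6  -0.49  1.89  0.4   0.75  2.52] [-0.37  0.78  1.13  1.81 -0.8   1.1  -2.09]
```

```bash
python3 - <<'E'
from h import *
arm.movep([.5167,.0955,.19],down(np.radians(60))); st()
arm.move_gripper(.73,20); st()
s=snapshot('side'); cv2.imwrite("pics/s1.png",s)
for d in (0,.054,.073): print(d,proj('side',[.5167,.0955,.19-d]))
cv2.imwrite("pics/s1c.png",cv2.resize(s[130:270,180:320],None,fx=4,fy=4,interpolation=cv2.INTER_CUBIC))
E
```

```text
t 2.11 p [0.5168 0.0971 0.1902] F [-0.3  0.6  0.2] M [-0.01  0.01  0.03] op 1.003 yaw 60.2
 t 2.47 p [0.5167 0.0958 0.19  ] F [0.1 0.1 0. ] M [-0.01  0.03 -0.03] op 0.728 yaw 60.0
0 [242.47416187 189.47155228]
0.054 [243.63477399 209.12242637]
0.073 [244.03212608 215.81109977]
```

View pics/s1c.png

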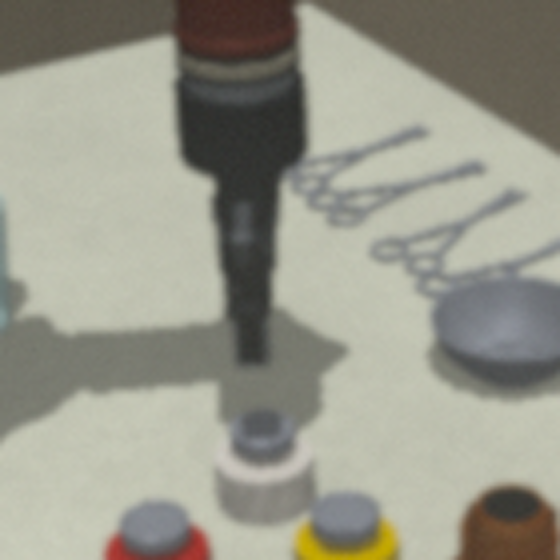

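The picture shows the near fingertip's end at about px (243,221), just above the white pump top. I'll work out its height from this.

```bash
python3 - <<'E'
from h import *
for d in (.031,.038,.045):
  for L in (.05,.055,.06,.065,.073): print(d,L,np.round(proj('side',[.5167-.5*d,.0955-.866*d,.19-L]),1))
E
```

```text
0.031 0.05 [243.2 214.3]
0.031 0.055 [243.3 216.1]
0.031 0.06 [243.4 217.9]
0.031 0.065 [243.5 219.7]
0.031 0.073 [243.7 222.5]
0.038 0.05 [243.1 215.8]
0.038 0.055 [243.2 217.6]
0.038 0.06 [243.3 219.4]
0.038 0.065 [243.4 221.2]
0.038 0.073 [243.6 224.1]
0.045 0.05 [243.  217.4]
0.045 0.055 [243.1 219.2]
0.045 0.06 [243.2 221. ]
0.045 0.065 [243.3 222.8]
0.045 0.073 [243.5 225.6]
```

```bash
python3 - <<'E'
from h import *
arm.move_gripper(.92)
arm.line_to([.5167,.0955,.12],.15); st()
arm.line_to([.5167,.0955,.068],.08); st('low')
arm.move_gripper(.5,20); st('grip1')
arm.move_gripper(.92); st()
j=np.array(arm.read_joint_positions()); j[6]-=np.pi/2; arm.move_j(j); st('rot')
arm.move_gripper(.5,40); st('grip2')
s=snapshot('side'); t=snapshot('top'); cv2.imwrite("pics/s2.png",s);cv2.imwrite("pics/t2.png",t)
cv2.imwrite("pics/s2c.png",cv2.resize(s[180:290,180:320],None,fx=5,fy=5,interpolation=cv2.INTER_CUBIC))
E
```

```text
t 3.44 p [0.5171 0.0955 0.1203] F [0.5 0.2 0.7] M [-0.01  0.01  0.01] op 0.922 yaw 60.0
low t 4.24 p [0.517  0.0955 0.0682] F [ 0.7 -0.3  0.6] M [ 0.01  0.03 -0.01] op 0.920 yaw 60.0
grip1 t 4.53 p [0.5172 0.0957 0.0687] F [-0.3 -0.   4.8] M [ 0.03  0.11 -0.  ] op 0.724 yaw 60.0
 t 4.85 p [0.5166 0.0954 0.0679] F [-1.2  0.3  0.1] M [ 0.01 -0.04 -0.02] op 0.918 yaw 60.0
rot t 6.25 p [0.5165 0.0954 0.0678] F [-0.8 -0.5 -0.1] M [-0.02 -0.03  0.01] op 0.925 yaw -30.0
grip2 t 6.54 p [0.5167 0.0954 0.0682] F [-0.6 -0.2  2.6] M [-0.02  0.14  0.02] op 0.720 yaw -30.0
```

View pics/s2c.png

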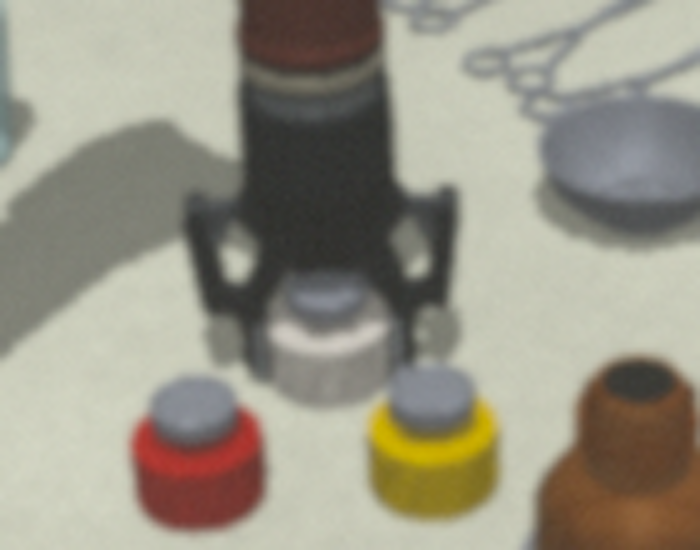

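The collar is held level between the pads, with the dish at side px ≈(245,239) and the lookalikes untouched. I'll check how far the gripping shifted it, to get the camera bias.

```bash
python3 - <<'E'
from h import *
s0=cv2.imread("pics/side0.png");s=cv2.imread("pics/s2.png")
# template of collar front + dish from first view, sought in second (plain matching, subpixel by upsampling)
k=8
for (x0,x1,y0,y1) in ((237,255,247,262),(238,254,238,262)):
    T=cv2.resize(s0[y0:y1,x0:x1],None,fx=k,fy=k,interpolation=cv2.INTER_CUBIC)
    A=cv2.resize(s[y0-4:y1+4,x0-4:x1+4],None,fx=k,fy=k,interpolation=cv2.INTER_CUBIC)
    r=cv2.matchTemplate(A,T,cv2.TM_CCOEFF_NORMED); _,v,_,l=cv2.minMaxLoc(r); d=np.array(l)/k-4
    print(v,d, onz('side',np.array([245.08,245])+d,.03)-onz('side',[245.08,245],.03))
print(proj('side',[.5167,.0955,.0555]),proj('top',[.5167,.0955,.0555]))
E
```

```text
0.9795461297035217 [-0.375  0.25 ] [-0.00133653 -0.00046157  0.        ]
0.9576743245124817 [-0.25   0.375] [-0.0013358  -0.00112623  0.        ]
[245.28025883 236.69418709] [249.46976279 231.41446191]
```

```bash
python3 - <<'E'
from h import *
arm.line_to([.5167,.0955,.16],.15); st()
arm.line_to([.5167,.0955,.258],.25); st()
arm.movep([.5255,-.1637,.258],down(np.radians(-30))); st()
arm.line_to([.5255,-.1637,.228],.1); arm.pause(.3); st()
s=snapshot('side'); t=snapshot('top'); cv2.imwrite("pics/s3.png",s);cv2.imwrite("pics/t3.png",t)
cv2.imwrite("pics/s3c.png",cv2.resize(s[190:320,240:370],None,fx=4.5,fy=4.5,interpolation=cv2.INTER_CUBIC))
cv2.imwrite("pics/t3c.png",cv2.resize(t[180:270,290:380],None,fx=6,fy=6,interpolation=cv2.INTER_CUBIC))
print(arm.read_joint_positions())
for z in (.16,.177,.194): print(z,proj('side',[.5255,-.1637,z]))
E
```

```text
t 7.41 p [0.516  0.0954 0.1592] F [ 0.   0.  -1.3] M [-0.05 -0.01 -0.03] op 0.717 yaw -30.0
 t 7.95 p [0.5157 0.0954 0.2565] F [ 0.1 -1.  -1.9] M [ 0.06 -0.04  0.02] op 0.720 yaw -30.0
 t 8.97 p [ 0.5257 -0.1612  0.257 ] F [ 1.3  0.  -1.6] M [ 0.02 -0.04 -0.04] op 0.716 yaw -29.8
 t 9.72 p [ 0.5258 -0.1637  0.2286] F [ 0.5 -0.3 -2.5] M [0.03 0.02 0.01] op 0.720 yaw -30.0
[ 0.21687557  0.54929637  0.06925997  1.80974993 -0.05116483  0.78355654
 -0.21152987]
0.16 [308.12804167 252.12048243]
0.177 [308.30211862 245.18209576]
0.194 [308.47870781 238.10885138]
```

View pics/s3c.png

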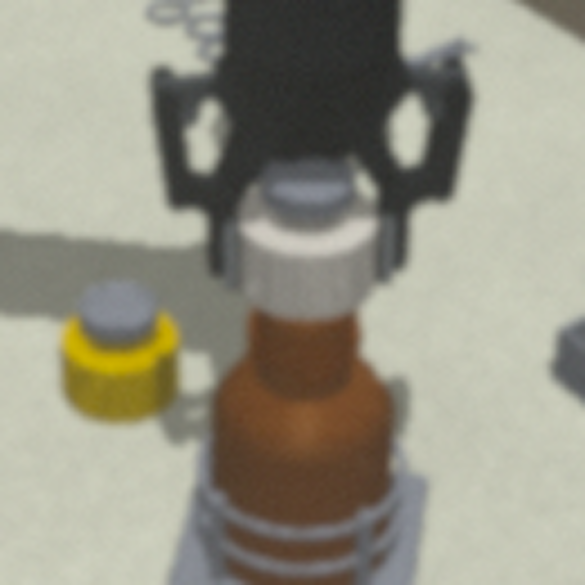

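View pics/t3c.png

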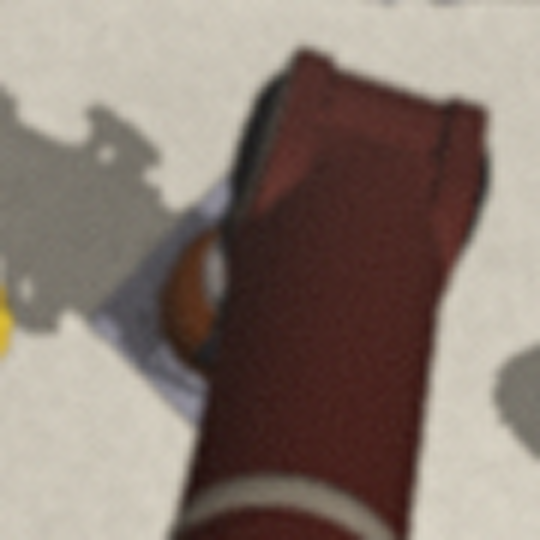

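Side view: the collar hovers level just above the neck, about 1 px to the right of it (collar mid ≈308.7, neck mid ≈307.5). The top view is blocked by the arm. I'll measure the edges to sub-pixel.

```bash
python3 - <<'E'
from h import *
from scipy.ndimage import gaussian_filter
s0=cv2.imread("pics/side0.png").astype(float);s=cv2.imread("pics/s3.png").astype(float)
def edges(sig,x):
    g=np.gradient(gaussian_filter(sig,1.2)); 
    def pk(i): 
        a,b,c=abs(g[i-1]),abs(g[i]),abs(g[i+1]); return x[i]+.5*(a-c)/(a-2*b+c)
    h=len(g)//2; i=2+np.argmax(abs(g[2:h])); k=h+np.argmax(abs(g[h:-2])); return pk(i),pk(k)
for nm,im in (('0',s0),('3',s)):
  for y in range(262,274,2):
    x=np.arange(288,328); sig=(im[y,x,2]-im[y,x,0]); l,r=edges(sig,x); print('neck',nm,y,round(l,2),round(r,2),round((l+r)/2,2))
# collar vs grey finger/pads: print a row
for y in (244,248,252): print(y,[int(v) for v in s[y,288:330].mean(1)])
# expected neck axis
for X in ([.5255,-.1637],[.5240,-.1645]): print([np.round(proj('side',X+[z]),2) for z in (.12,.135,.15,.194)])
E
```

```text
neck 0 262 294.19 319.77 306.98
neck 0 264 294.55 319.9 307.23
neck 0 266 294.28 319.28 306.78
neck 0 268 294.03 319.52 306.78
neck 0 270 292.84 321.03 306.94
neck 0 272 291.19 322.19 306.69
neck 3 262 294.15 319.68 306.92
neck 3 264 294.35 319.79 307.07
neck 3 266 294.28 319.29 306.78
neck 3 268 293.85 319.46 306.66
neck 3 270 292.48 320.78 306.63
neck 3 272 290.88 322.13 306.5
244 [61, 75, 88, 94, 92, 98, 114, 131, 142, 158, 170, 181, 189, 191, 195, 197, 199, 197, 198, 197, 197, 198, 200, 198, 199, 201, 197, 198, 196, 192, 181, 166, 150, 137, 121, 103, 89, 90, 95, 83, 67, 79]
248 [58, 70, 88, 95, 93, 101, 112, 119, 125, 125, 123, 126, 128, 132, 131, 135, 136, 135, 139, 141, 144, 144, 143, 141, 139, 137, 136, 138, 134, 132, 129, 125, 126, 128, 116, 99, 84, 93, 93, 84, 80, 103]
252 [107, 106, 100, 96, 94, 99, 115, 125, 131, 131, 124, 123, 127, 133, 132, 132, 133, 131, 132, 135, 138, 139, 138, 137, 137, 136, 137, 140, 138, 132, 126, 124, 125, 126, 125, 121, 118, 121, 140, 166, 184, 191]
[array([307.73, 267.93]), array([307.88, 262.09]), array([308.03, 256.14]), array([308.48, 238.11])]
[array([307.35, 268.37]), array([307.5 , 262.52]), array([307.65, 256.57]), array([308.09, 238.53])]
```

Side camera and arm agree on the held pump to about 0.2 px. The bottle axis is therefore about 1 mm from where I am hovering. I'll shift, lower over the bevel while watching forces, then centre by touch.

```bash
python3 - <<'E'
from h import *
x,y=.5255-.0008,-.1637-.0001
arm.line_to([x,y,.228],.05); arm.pause(.2); st('hover'); F0=arm.read_ft_force()
for z in (.222,.219,.217,.215,.213,.211,.209):
    arm.line_to([x,y,z],.03); f=np.mean([arm.read_ft_force() for _ in range(4)],0)-F0
    print(z,np.round(f,1),np.round(arm.read_wrist_torque(),2),np.round(arm.read_tool_pos(),4),round(arm.read_time(),2))
    if abs(f[2])>10 or np.hypot(f[0],f[1])>10: break
E
```

```text
hover t 10.27 p [ 0.5247 -0.1638  0.228 ] F [ 0.1  0.7 -1.5] M [ 0.04  0.03 -0.  ] op 0.719 yaw -30.0
0.222 [-0.2 -0.4  0.6] [ 0.01 -0.03  0.05] [ 0.5245 -0.1638  0.2216] 10.62
0.219 [-0.8 -1.3 -0.3] [-0.05  0.02  0.04] [ 0.5246 -0.1638  0.2188] 10.87
0.217 [ 0.4 -0.7  0.2] [ 0.01 -0.05 -0.01] [ 0.5246 -0.1638  0.2169] 11.12
0.215 [-0.6 -0.6 -1. ] [ 0.   -0.04 -0.09] [ 0.5246 -0.1637  0.2149] 11.37
0.213 [ 0.8 -1.  -0.6] [ 0.02  0.02 -0.06] [ 0.5246 -0.1638  0.2129] 11.62
0.211 [-0.  -0.6 -0.6] [-0.04 -0.03  0.03] [ 0.5246 -0.1638  0.2108] 11.87
0.209 [ 0.4  0.2 -0.2] [-0.01  0.04  0.01] [ 0.5246 -0.1638  0.2088] 12.12
```

No contact yet, so I'll probe sideways for the play.

```bash
python3 - <<'E'
from h import *
c=np.array([.5247,-.1638]); z=.2075
arm.line_to([*c,z],.03); arm.pause(.1)
rd=lambda: np.mean([ (arm.pause(.02),arm.read_ft_force())[1] for _ in range(6)],0)
F0=rd(); print(F0)
for ax in (0,1):
    hit=[]
    for sg in (1,-1):
        for k in range(1,8):
            p=c.copy(); p[ax]+=sg*k*.0005; arm.line_to([*p,z],.02); f=rd()-F0
            if f[ax]*sg<-2.5: break
        pt=arm.read_tool_pos(); hit.append(pt[ax]); print(ax,sg,k,np.round(f,1),np.round(pt,4))
        arm.line_to([*c,z],.03)
    c[ax]=np.mean(hit); arm.line_to([*c,z],.03)
print(c); st()
E
```

```text
[ 0.10116502 -0.04576599 -1.93481863]
0 1 6 [-2.9 -0.6  0.6] [ 0.5272 -0.1639  0.2073]
0 -1 5 [ 3.3 -0.1  2.9] [ 0.5228 -0.1638  0.2078]
1 1 3 [-1.2 -2.8 -0.7] [ 0.5247 -0.1629  0.2074]
1 -1 6 [-0.5  3.3  0.6] [ 0.525  -0.1663  0.2074]
[ 0.52500761 -0.16458362]
 t 21.07 p [ 0.525  -0.1651  0.2076] F [-0.3  0.3 -2.1] M [-0.01  0.01  0.02] op 0.722 yaw -30.0
```

```bash
python3 - <<'E'
from h import *
c=np.array([.5250,-.1646]); F0=np.array([.1,0,-1.9])
for z in (.2055,.204,.203,.202,.2015,.201,.2005,.200,.1995,.199):
    arm.line_to([*c,z],.03); f=np.mean([(arm.pause(.02),arm.read_ft_force())[1] for _ in range(4)],0)-F0
    print(z,np.round(f,1),np.round(arm.read_tool_pos(),4),round(arm.read_time(),2))
    if f[2]>5: break
st()
E
```

```text
0.2055 [ 0.6 -0.3 -0.4] [ 0.5249 -0.1646  0.2054] 21.38
0.204 [ 0.1 -0.1  0.1] [ 0.525  -0.1646  0.204 ] 21.7
0.203 [-0.4 -0.   0.3] [ 0.525  -0.1646  0.203 ] 22.02
0.202 [0.2 0.5 0.1] [ 0.525  -0.1646  0.202 ] 22.33
0.2015 [-0.2 -0.2  0.5] [ 0.5251 -0.1646  0.2016] 22.65
0.201 [-0.6 -0.3  4. ] [ 0.5251 -0.1647  0.2013] 22.97
0.2005 [-1.9  0.6  6.7] [ 0.5251 -0.1647  0.2012] 23.28
 t 23.28 p [ 0.5251 -0.1647  0.2012] F [-1.1  0.7  4.8] M [ 0.08  0.34 -0.02] op 0.719 yaw -30.0
```

Contact at TCP z 0.2013, so the pump rests on the thread top (collar_mid ≈0.150). Now turning counter-clockwise with a light push.

```bash
python3 - <<'E'
from h import *
j=np.array(arm.ik([.5250,-.1646,.2003],down(np.radians(-30)))); print(np.round(j-arm.read_joint_positions(),3))
F0=np.array([.1,0,-1.9])
j0=j[6]
for k in range(1,14):
    j[6]=j0+k*np.radians(10); arm.move_j(j)
    f=np.mean([(arm.pause(.01),arm.read_ft_force())[1] for _ in range(3)],0)-F0; m=arm.read_wrist_torque(); p=arm.read_tool_pos()
    print(k*10,np.round(f,1),np.round(m,2),np.round(p,4),'yaw %.1f'%np.degrees(yaw()[0]),round(arm.read_time(),2),flush=True)
    if abs(m[2])>.7 or f[2]<1.5 : break
st()
E
```

```text
[ 0.     0.001 -0.     0.001 -0.    -0.001  0.   ]
10 [-0.9  0.4  7.4] [0.01 0.22 0.05] [ 0.5257 -0.1648  0.2012] yaw -20.0 23.6
20 [-0.2  0.2  6.7] [0.11 0.07 0.11] [ 0.5259 -0.1647  0.2012] yaw -10.1 23.92
30 [-0.1 -0.4  7.9] [0.1  0.12 0.13] [ 0.5259 -0.1647  0.2012] yaw -0.1 24.23
40 [-0.6  0.4  7.6] [0.1  0.02 0.05] [ 0.526  -0.1648  0.2013] yaw 9.9 24.55
50 [-0.2  0.5  7.5] [0.07 0.07 0.09] [ 0.526  -0.1647  0.2012] yaw 19.9 24.87
60 [0.  0.2 0.6] [ 0.08 -0.22  0.04] [ 0.525  -0.1645  0.1999] yaw 29.7 25.18
 t 25.18 p [ 0.525  -0.1645  0.1999] F [ 0.6  0.  -1.8] M [ 0.08 -0.22  0.04] op 0.722 yaw 29.7
```

The support vanished at about 60°, so the lugs are over the slots. Lowering into them.

```bash
python3 - <<'E'
from h import *
c=np.array([.5250,-.1646]); F0=np.array([.1,0,-1.9])
for z in np.arange(.199,.1905,-.001):
    arm.line_to([*c,z],.03); f=np.mean([(arm.pause(.02),arm.read_ft_force())[1] for _ in range(3)],0)-F0
    print(round(z,4),np.round(f,1),np.round(arm.read_wrist_torque(),2),np.round(arm.read_tool_pos(),4),round(arm.read_time(),2))
    if f[2]>5: break
st()
E
```

```text
0.199 [ 1.1 -0.1 -0.8] [ 0.06 -0.2   0.04] [ 0.5251 -0.1646  0.1987] 25.48
0.198 [ 1.4  0.3 -0.9] [ 0.06 -0.21 -0.01] [ 0.5251 -0.1646  0.1979] 25.78
0.197 [1.5 0.1 0.1] [ 0.03 -0.28 -0.03] [ 0.5251 -0.1646  0.197 ] 26.08
0.196 [ 1.3  0.1 -0.4] [ 0.   -0.32 -0.04] [ 0.5251 -0.1646  0.196 ] 26.38
0.195 [-0.4 -0.   5. ] [0.19 0.02 0.02] [ 0.5251 -0.1647  0.1955] 26.68
0.194 [-1.8  1.3 11. ] [ 0.37  0.38 -0.  ] [ 0.5251 -0.1647  0.1954] 26.98
 t 26.98 p [ 0.5251 -0.1647  0.1954] F [-1.4  0.4  8.9] M [ 0.37  0.38 -0.  ] op 0.719 yaw 30.0
```

collar_mid ≈0.1442, so it has dropped in. Now screwing clockwise, following the 5.4 mm/rad pitch.

```bash
python3 - <<'E'
from h import *
F0=np.array([.1,0,-1.9])
arm.line_to([.525,-.1646,.1948],.03)
arm.move_gripper(.5,70); st('regrip')
zf=.1954
for a in range(10,101,10):
    z=max(zf-.0054*np.radians(a)-.0007,.1884)
    try: arm.movep([.525,-.1646,z],down(np.radians(30-a)))
    except arm.MotionError as e: print(e); break
    f=np.mean([(arm.pause(.02),arm.read_ft_force())[1] for _ in range(3)],0)-F0; m=arm.read_wrist_torque()
    print(a,round(z,4),np.round(f,1),np.round(m,2),np.round(arm.read_tool_pos(),4),'yaw %.1f'%np.degrees(yaw()[0]),'j7 %.2f'%arm.read_joint_positions()[6],round(arm.read_time(),2),flush=True)
    if abs(m[2])>2.5 or f[2]>25 or f[2]<-15: break
st()
E
```

```text
regrip t 27.45 p [ 0.5251 -0.1646  0.1956] F [-1.2 -0.   7.7] M [ 0.3   0.19 -0.01] op 0.714 yaw 30.0
10 0.1938 [-0.6  0.4  8.4] [ 0.17  0.13 -0.2 ] [ 0.5254 -0.1647  0.1946] yaw 19.9 j7 0.71 27.76
20 0.1928 [-0.3  0.5  8.6] [ 0.15  0.14 -0.2 ] [ 0.5254 -0.1648  0.1936] yaw 9.9 j7 0.58 28.07
30 0.1919 [-1.1  1.   9.5] [ 0.23  0.16 -0.19] [ 0.5253 -0.1647  0.1927] yaw -0.1 j7 0.45 28.38
40 0.1909 [-0.3  0.8  9.3] [ 0.19  0.16 -0.2 ] [ 0.5252 -0.1647  0.1917] yaw -10.1 j7 0.32 28.68
50 0.19 [-0.5  1.1  9.7] [ 0.25  0.19 -0.29] [ 0.5251 -0.1647  0.1908] yaw -20.1 j7 0.18 28.98
60 0.189 [-1.2  1.   9.7] [ 0.23  0.21 -0.25] [ 0.5251 -0.1647  0.1898] yaw -30.1 j7 0.05 29.27
70 0.1884 [-1.5  0.8 10.2] [ 0.17  0.31 -0.01] [ 0.5251 -0.1649  0.1893] yaw -40.0 j7 -0.08 29.57
80 0.1884 [-1.4  1.3 11. ] [ 0.22  0.32 -0.17] [ 0.5249 -0.1648  0.1893] yaw -50.1 j7 -0.21 29.88
90 0.1884 [-1.4  1.7  9.9] [ 0.29  0.21 -0.02] [ 0.5251 -0.1643  0.1893] yaw -60.0 j7 -0.34 30.19
100 0.1884 [-0.1  2.6  9. ] [ 0.31 -0.02  0.17] [ 0.5259 -0.1639  0.1892] yaw -69.9 j7 -0.47 30.5
 t 30.50 p [ 0.5259 -0.1639  0.1892] F [-0.5  3.1  7.1] M [ 0.31 -0.02  0.17] op 0.711 yaw -69.9
```

The descent stopped at TCP z 0.1893 (collar_mid ≈0.138), the expected home height. I'll release, rise and look.

```bash
python3 - <<'E'
from h import *
arm.move_gripper(1.0); st('open')
p=arm.read_tool_pos()
arm.line_to([.525,-.1646,.30],.15); st('up')
s=snapshot('side'); cv2.imwrite("pics/s4.png",s)
cv2.imwrite("pics/s4c.png",cv2.resize(s[190:320,240:370],None,fx=4.5,fy=4.5,interpolation=cv2.INTER_CUBIC))
for z in (.121,.138,.155,.1765): print(z,proj('side',[.525,-.1646,z]))
E
```

```text
open t 30.88 p [ 0.5246 -0.1648  0.188 ] F [-0.  -0.   0.7] M [ 0.02 -0.04  0.03] op 1.001 yaw -70.0
up t 31.77 p [ 0.5245 -0.1642  0.2991] F [ 0.3 -0.5 -0.6] M [-0.02  0.02  0.02] op 1.004 yaw -70.0
0.121 [307.7896249 267.8502918]
0.138 [307.95873426 261.2064103 ]
0.155 [308.1302953  254.43461554]
0.1765 [308.35083229 245.68229822]
```

View pics/s4c.png

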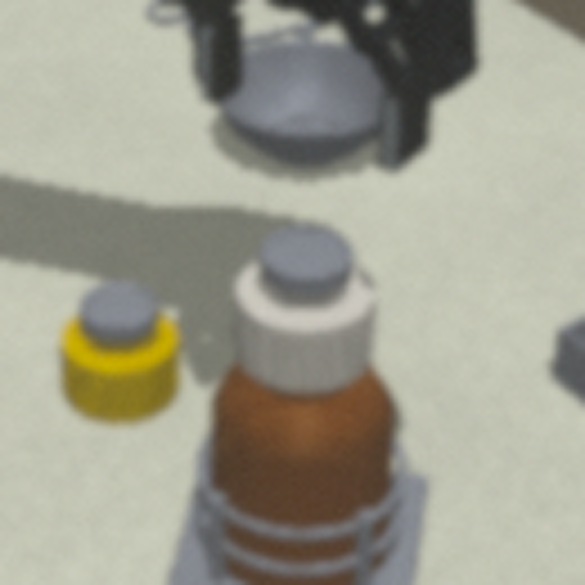

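Side view: the white collar sits level on the shoulder with the neck covered. The dish is at px (≈307.7,248) and the fingers are clear. Now pressing the dish with the shut fingertips.

```bash
python3 - <<'E'
from h import *
arm.move_gripper(0.0,40); c=[.5250,-.1646]
arm.line_to([*c,.258],.12); arm.pause(.2); F0=arm.read_ft_force(); st('above')
for z in list(np.arange(.251,.2325,-.0015)):
    arm.line_to([*c,z],.03); f=np.mean([(arm.pause(.02),arm.read_ft_force())[1] for _ in range(3)],0)-F0
    print(round(z,4),np.round(f,1),np.round(arm.read_tool_pos(),4),round(arm.read_time(),2),flush=True)
    if f[2]>16: break
arm.pause(.3); st('pressed')
E
```

```text
above t 33.28 p [ 0.5254 -0.1649  0.2589] F [ 0.7 -0.6  0.8] M [ 0.01 -0.03  0.01] op 0.001 yaw -70.0
0.251 [-0.5  0.3 -0.6] [ 0.525  -0.1646  0.2509] 33.72
0.2495 [-0.7  0.4 -0.6] [ 0.525  -0.1646  0.2495] 34.02
0.248 [-0.6  0.5 -0.2] [ 0.525  -0.1646  0.248 ] 34.32
0.2465 [-1.5  1.1  2.4] [ 0.5251 -0.1647  0.2469] 34.62
0.245 [-1.   0.8  3.5] [ 0.5251 -0.1647  0.2452] 34.92
0.2435 [-1.4  1.4  3.9] [ 0.5251 -0.1647  0.2436] 35.22
0.242 [-2.   1.2  4.6] [ 0.5251 -0.1647  0.2422] 35.52
0.2405 [-1.7  1.1  4.9] [ 0.5251 -0.1647  0.2408] 35.82
0.239 [-2.1  1.3  5.8] [ 0.5251 -0.1647  0.2394] 36.12
0.2375 [-2.2  1.3  6.5] [ 0.5251 -0.1647  0.2381] 36.42
0.236 [-3.7  2.2 12.6] [ 0.5251 -0.1648  0.2376] 36.72
0.2345 [-5.4  3.8 20. ] [ 0.5251 -0.1649  0.2375] 37.02
pressed t 37.32 p [ 0.5251 -0.1649  0.2375] F [-5.1  3.1 21.6] M [ 0.7   1.12 -0.01] op 0.002 yaw -70.0
```

Contact at 0.2472 and a firm stop at 0.2375 give about 10 mm of travel. Retract and check.

```bash
python3 - <<'E'
from h import *
arm.line_to([.5250,-.1646,.30],.12); 
arm.movep([.45,.1,.33],down(np.radians(-70))); arm.pause(.4); st('away')
s=snapshot('side');t=snapshot('top')
a=cv2.resize(s[200:320,250:365],None,fx=3.4,fy=3.4,interpolation=cv2.INTER_CUBIC)
b=cv2.resize(t[170:290,280:395],None,fx=3.4,fy=3.4,interpolation=cv2.INTER_CUBIC)
cv2.imwrite("pics/e.png",np.hstack([a,b])); cv2.imwrite("pics/s5.png",s); cv2.imwrite("pics/t5.png",t)
steel=lambda b,g,r:(b-r>3)
B=blob(t,steel,322,345,214,238); A=blob(s,steel,297,318,238,252)
print(B,onz('top',B[1],.1765)); print(A,tri(A[1],B[1])); print(proj('top',[.525,-.1646,.1765]))
d=cv2.absdiff(cv2.imread('pics/s4.png'),s)[236:285,290:326]; print('diff before/after press',d.mean(),d.max())
s0=cv2.imread('pics/side0.png')
for n,(x,y) in dict(jar=(347,370),bowl=(308,212),beaker=(171,195)).items():
    print(n,cv2.absdiff(s0,s)[y-15:y+15,x-15:x+15].mean())
E
```

```text
away t 39.49 p [0.4502 0.0995 0.33  ] F [-0.   0.3 -0.2] M [0.01 0.02 0.02] op 0.001 yaw -70.1
(array([334.15877831, 225.60402623]), array([334.16922251, 225.60757701]), array([11.62509282, 12.19082642])) [ 0.52387159 -0.16385346  0.1765    ]
(array([307.72682513, 246.35183689]), array([307.65693919, 246.41140366]), array([11.48782094, 20.15021769])) (array([ 0.52397444, -0.1639885 ,  0.17480175]), np.float64(0.0003229481084422769))
[334.41817766 225.23869349]
diff before/after press 10.459372637944066 68
jar 4.2481481481481485
bowl 4.08962962962963
beaker 3.278888888888889
```

View pics/e.png

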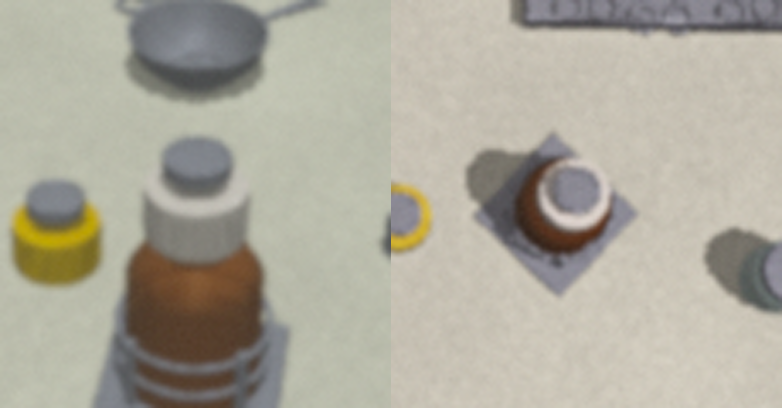

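Both views show the pump level on the neck with the dish up (side px ≈(307.7,246), top px ≈(334,226)). The before/after difference is probably shadow, so one quick check of that.

```bash
python3 - <<'E'
from h import *
a=cv2.imread('pics/s4.png');b=cv2.imread('pics/s5.png');k=8
for nm,(x0,x1,y0,y1) in dict(dish=(294,321,236,258),collar=(290,326,256,280),bottle=(286,330,280,300)).items():
    T=cv2.resize(a[y0:y1,x0:x1],None,fx=k,fy=k,interpolation=cv2.INTER_CUBIC);A=cv2.resize(b[y0-4:y1+4,x0-4:x1+4],None,fx=k,fy=k,interpolation=cv2.INTER_CUBIC)
    _,v,_,l=cv2.minMaxLoc(cv2.matchTemplate(A,T,cv2.TM_CCOEFF_NORMED)); print(nm,round(v,3),np.array(l)/k-4)
E
```

```text
dish 0.794 [0.5 0.5]
collar 0.958 [0.875 0.125]
bottle 0.98 [-0.125 -0.125]
```

```bash
python3 - <<'E'
from h import *
a=cv2.imread('pics/s4.png');b=cv2.imread('pics/s5.png')
for nm,im in (('s4',a),('s5',b),('s5b',snapshot('side'))):
    print(nm,[int(v) for v in im[236:262,304:312].mean((1,2))]); print('  row248',[int(v) for v in im[247:250,292:326].mean((0,2))]); print('  row266',[int(v) for v in im[265:269,288:328].mean((0,2))])
E
```

```text
s4 [190, 184, 167, 146, 132, 129, 133, 136, 137, 138, 137, 139, 139, 138, 136, 126, 109, 98, 99, 101, 106, 123, 156, 184, 195, 195]
  row248 [120, 125, 134, 146, 149, 137, 122, 123, 129, 134, 137, 137, 138, 138, 139, 139, 139, 138, 139, 139, 138, 137, 136, 135, 130, 133, 151, 168, 179, 188, 192, 193, 193, 192]
  row266 [119, 118, 118, 115, 109, 110, 116, 121, 123, 125, 129, 130, 127, 127, 128, 129, 130, 131, 131, 132, 134, 133, 134, 133, 132, 131, 133, 132, 128, 126, 127, 127, 126, 132, 150, 172, 186, 190, 190, 190]
s5 [184, 184, 182, 172, 152, 134, 131, 132, 132, 133, 134, 134, 134, 134, 131, 122, 106, 96, 95, 98, 103, 119, 149, 176, 187, 187]
  row248 [181, 181, 182, 183, 175, 152, 127, 120, 126, 129, 132, 133, 134, 134, 134, 134, 134, 134, 134, 134, 132, 132, 132, 130, 125, 129, 148, 171, 183, 186, 185, 185, 186, 184]
  row266 [183, 182, 179, 164, 140, 118, 114, 117, 118, 122, 124, 125, 123, 123, 125, 124, 126, 128, 127, 126, 128, 128, 128, 127, 127, 127, 127, 128, 123, 120, 121, 121, 121, 127, 143, 165, 179, 182, 183, 182]
s5b [184, 185, 181, 171, 152, 134, 130, 132, 132, 133, 133, 134, 134, 133, 132, 122, 106, 96, 96, 98, 104, 119, 150, 177, 188, 188]
  row248 [181, 182, 182, 183, 175, 151, 126, 120, 125, 129, 131, 133, 134, 134, 134, 134, 133, 133, 134, 132, 133, 133, 132, 131, 125, 129, 148, 171, 183, 184, 186, 185, 186, 185]
  row266 [182, 183, 178, 165, 139, 119, 114, 117, 119, 121, 124, 126, 123, 123, 124, 125, 125, 127, 127, 127, 128, 128, 128, 128, 127, 127, 128, 127, 123, 121, 122, 121, 121, 128, 144, 165, 179, 182, 184, 183]
```

The dish and collar edges are in the same place before and after the press. Only the background shadow changed. Handing in.

```bash
python3 -c "
from station import ticket,arm
ticket.finish_job(); print(arm.read_time())"
```

```text
the job is handed in; nothing more can be done
the job is handed in; nothing more can be done
```

The pump top is screwed fully home on the bottle and primed. I handed the job in at about 40 s of the 72 s allowed; it reports no verdict.

**What I did**
- **Pick-up:** I took the white pump top, not the red or yellow one. I gripped it at two yaws 90° apart to centre it, carried it over the neck and centred it by touch.
- **Thread:** The lugs met the thread at a collar_mid height of about 0.150 m. They dropped in after about 60° counter-clockwise, to 0.144 m.
- **Screwing down:** I turned it 100° clockwise. It sank to about 0.138 m and stayed there for the last 30° or so.
- **Priming:** I pressed the dish with the shut fingertips. It travelled about 9.7 mm to a firm stop, reaching about 20 N, then I let it go.

**Last checks**
- **Position:** Both cameras together place the dish about 0.5 mm sideways from where they first saw the bottle mouth, and it looks level.
- **Dish:** Its lower and right edges in the side view are where they were before the press, so it is back up.
- **Surroundings:** The beaker, bowl and jar look unmoved, and the arm stands clear.

**What disagreed**
- **Camera bias:** The first camera estimates of the bottle axis differed by 1–2 mm, which I settled by touch.
- **End of thread:** I saw no clear rise in wrist torque at the end of the screwing, so "home" rests on the height.
- **Image match:** One before/after match of the dish showed a shift of 0.5–0.9 px. I put it down to the arm's shadow, because the edge profiles agreed.

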